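Comb loose steel rods into the grooves of a tray

ROBOT

A 6-joint arm with a two-finger parallel gripper is mounted at the origin on a cart in front of the work surface, level with it; the furniture and walls round the work are solid. World frame = base frame: x ahead of the robot, y to its left, z up, the work surface at z = 0. Lengths are in m, angles in rad, forces in N, time in s.
With the tool pointing down it reaches from about 0.25 to 0.775 m from the base axis. Payload 4 kg.
Tool frame: the origin (TCP) lies at the very end of the fingers, on their centre line; the grasp point (between the pads) lies 19 mm behind it (robot.pinch_z is the distance from the TCP to the grasp point, in m); z points along the fingers, y is the line along which they close (so a half turn about z gives the same grasp; the last joint's range is limited). The gripper opens to 94 mm and grips with 3 to 60 N. Pads are 16 mm wide; open, the fingers measure 119 mm over their backs; the gripper's body (75 mm by 177 mm) begins 78 mm behind the grasp point.
Start: joints at [1.205, 0.087, 1.371, -0, 1.684, -0.103], TCP at [0.143, 0.531, 0.206] pointing down, gripper open.
Joint ranges: [-3.1, 3.1], [-0.76, 2.03], [0.27, 2.55], [-1.08, 4.22], [0.17, 2.65], [-2.57, 2.57]. Speed limits (rad/s): [2.79, 2.79, 3.14, 3.14, 3.14, 3.14].

INTERFACE

Orientations are given as [roll, pitch, yaw] about the fixed x, y, z axes, in that order (R = Rz(yaw) Ry(pitch) Rx(roll)).
In Python, from bench import robot gives the robot as it stands.
- The arm moves only by the tool arm_command, never from a script. Its argument "targets" is one flat list of numbers, 7 for each row, row after row: the turn, a rotation vector about the tool's x, y, z in degrees, then the shift along the tool's x, y, z in mm, then the closure, from -1 (fully open) to 1 (shut). In form: [ax, ay, az, x, y, z, hand, ax, ay, az, x, y, z, hand, ...]. A call has 1 to 20 rows; each row is the pose to reach, as a shift and turn from the pose commanded when the call began, along the tool's axes at that moment; what a row does not reach only later rows make up. A row lasts 1/10 s, in which the tool goes at most 50 mm and 8.59 degrees, less where a joint would pass 70% of its speed; a pose out of reach is approached as far as the arm can. A call with a gripper value outside its range is refused whole. The fingers move at their own pace and stop on an object; the grip force is fixed at half the most. Time passes only in rows, so rows that repeat a pose let the fingers close. It gives the time, the measured TCP pose, the force, the opening and the grip force at its end, in the units of the state.
- robot.get_obs(): the state, without advancing time (a new reading comes with each control period).
- robot.snapshot(name): name is "side" or "top" or "wrist"; returns a dict with "color" (400x640x3 uint8, red, green, blue), "range_z" (400x640 float32, m along the optical axis (not along the pixel's ray), 0 where there is no reading), "fx", "fy", "cx", "cy" (pixels), "T" (4x4, takes a point from camera to world coordinates); the wrist camera has in their place "T_tool_cam" (4x4, takes a point from camera to tool coordinates, whose origin is the TCP and whose axes are the flange's). Camera axes: x right, y down, z forward; pixel columns grow to the right and rows downward; lengths in m; the calibration is good to about 2 mm. A picture is of the moment at which its call begins: read the wrist's pose just before it.
- robot.close_job(): hands the job in; it is judged then, once.
The state is a dict: "time": time; "joint_positions": joint angles; "qvel": joint speeds; "joint_torque": joint torques, N m; "tool_pos": TCP position; "ee_rot": TCP orientation; "wrist_force": force on the tool from outside, world axes, zero at the start; "wrist_torque": the same for the moment, N m; "width": finger opening in m; "finger_force": force on a finger pad.
Only numpy, scipy, OpenCV 4.12 (cv2) and the standard library are available. Lean on these libraries where they do the work, as an engineer would, in place of code of your own. Each camera call takes 0.05 s, during which the arm holds its last target. There are 200 camera calls.

TASK

Pick up the three-tined rake by its wooden grip and comb it along the grooves of the grey tray, down its middle with the outer tines over the two inner ribs, from the end where the two steel rods lie farther apart towards the end where they come together, until both rods have dropped down and lie flat along the grooves. Move the rods only with the rake, not with the gripper, then stand the rake back upright on its tines on the open bench and let go.

Things in the scene. Friction and masses are not known exactly. Their poses are not given: they have to be found in the camera images.
- rake: Loose hand rake, 140 g, 90 mm tall, standing on its tines. Origin: bench level, centre of the tine feet; z up, x the combing direction (symmetric), y along the head. 3 blade tines 36 mm (x) by 5 mm, 26 mm high, at y = -16, 0, 16 mm; metal head 40x56 mm, z 26 to 38 mm; upright wooden grip 16 mm (x) by 42 mm (y), z 38 to 90 mm, pinched from above across its 16 mm.
- tray: Grey tray fixed to the bench, inside 216 (x) by 144 mm, walls 30 mm high, 6 mm thick. Origin: centre of underside, x along the grooves. Ribs at y = -48, -16, 16, 48 mm, crests 17 mm above the bench. Comb towards +x along the middle line (outer tines over the inner ribs), feet 1 to 4 mm above the crests, rake centre from x = -85 to +80 mm; rods turn, may slide to the end wall, and drop in.
- rod_a: plain steel rod, 110 mm long, 12 mm thick, round ends, 60 g; origin at its middle, x along its length. It starts lying level across the crests of two ribs, middle at about x = 0, y = +32 mm of the tray and 23 mm above the bench, 23 to 27 degrees askew: its end towards the tray's -x points outward, the other inward. Settled in a groove its middle is 10 mm above the bench.
- rod_b: plain steel rod, 110 mm long, 12 mm thick, round ends, 60 g; origin at its middle, x along its length. It starts lying level across the crests of two ribs, middle at about x = 0, y = -32 mm of the tray and 23 mm above the bench, 23 to 27 degrees askew: its end towards the tray's -x points outward, the other inward. Settled in a groove its middle is 10 mm above the bench.
Things that resemble listed ones, but are neither listed nor needed, are in the scene too. Of the things shaped like the rake, the aluminium one is meant.

How it is judged:
By the outcome, as a careful person would: the job done as asked, in the order asked, and still so for the second after the job is handed in, with the robot touching nothing.
It also fails if it takes over 50 s, if anything falls off the work surface, if the arm or the gripper's body presses on something with over 40 N, if the wrist force passes 120 N, or if a joint passes its speed limit or range.

## Working session

There is one attempt and no reset: what is moved stays moved. The work goes in short steps, Python scripts to look and compute and a tool call to move; the robot and the scene stay as the last step left them, time stands still between calls to the robot, and variables do not carry over. Pictures are saved under pics/ and viewed, at most 10 in all, crops included, and the job is handed in when it is done.

Besides the shell and the picture viewer there is one more tool, called as name(argument=value, ...) on one line, values as JSON. arm_command: Moves the arm, as the interface text tells. Its arguments: {"type":"object","properties":{"targets":{"type":"array"}},"required":["targets"]}

```bash
mkdir -p pics; cat > h.py <<'E'
import numpy as np, cv2
from bench import robot
def cloud(s,T=None):
    T=s["T"] if T is None else T
    z=s["range_z"].astype(float); v,u=np.indices(z.shape)
    P=np.stack([(u-s["cx"])/s["fx"]*z,(v-s["cy"])/s["fy"]*z,z,np.ones_like(z)],-1)@T.T
    P=P[...,:3]; P[z<=0]=np.nan; return P
E
python3 - <<'E'
from h import *
for n in("top","side"):
    s=robot.snapshot(n); cv2.imwrite(f"pics/{n}0.png",s["color"][...,::-1]); np.savez(f"{n}0.npz",**s)
    print(n,s["fx"],s["T"].round(3).tolist())
o=robot.get_obs(); print(o["tool_pos"],o["ee_rot"],o["time"],o["width"])
E
```

```text
top 482.7344685750265 [[0.014, -0.997, 0.074, 0.452], [-1.0, -0.016, -0.023, 0.116], [0.024, -0.074, -0.997, 1.018], [0.0, 0.0, 0.0, 1.0]]
side 502.81923249375404 [[0.916, -0.147, 0.373, 0.108], [-0.401, -0.333, 0.853, -0.765], [-0.001, -0.931, -0.364, 0.423], [0.0, 0.0, 0.0, 1.0]]
[0.14269782 0.53064566 0.20442357] [-3.13958375e+00 -1.95196147e-04  2.87881952e+00] 0.1 0.09373501217168027
```

View pics/top0.png

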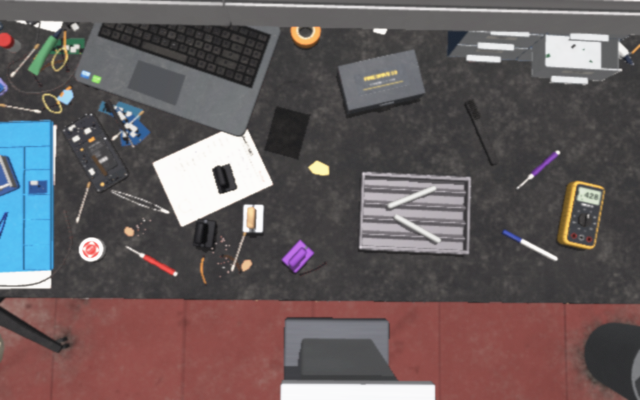

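View pics/side0.png

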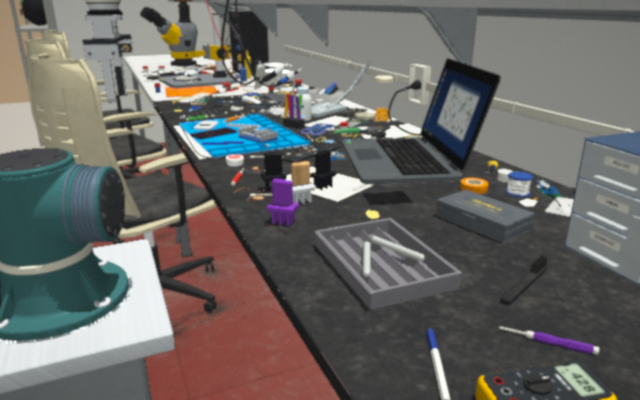

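The top view shows the tray at about (415,213). Its rods are wide apart at the right (435,188)/(439,241) and converge at the left (388,207)/(397,217), so combing runs right to left, roughly world +y. The aluminium rake with the wooden grip is at about (253,218). The purple and black rakes are decoys.

```bash
python3 - <<'E'
from h import *
for n in("top","side"):
    s=dict(np.load(f"{n}0.npz")); P=cloud(s); c=s["color"]; hsv=cv2.cvtColor(c,cv2.COLOR_RGB2HSV)
    z=P[...,2]
    def rect(m,name,big=True):
        m=m.astype(np.uint8); k,l,st,_=cv2.connectedComponentsWithStats(m)
        for i in range(1,k):
            if st[i,4]<12: continue
            q=P[l==i]; r=cv2.minAreaRect((q[:,:2]*1000).astype(np.float32)); print(n,name,st[i].tolist(),np.round(r[0],1),np.round(r[1],1),round(r[2],1),"z",np.nanpercentile(q[:,2],[5,50,95]).round(4))
    near=(np.hypot(P[...,0]-.49,P[...,1]-.257)<.08)
    near&=z>-0.01
    rect(near&(z>.07),"tall")
    rect(near&(z>.02)&(z<.05),"head")
    wood=(hsv[...,0]>5)&(hsv[...,0]<25)&(hsv[...,1]>60)
    rect(near&wood&(z>.03),"wood")
    tr=(abs(P[...,0]-.48)<.12)&(abs(P[...,1]+.085)<.17)
    rect(tr&(z>.012)&(z<.05),"tray")
    rect(tr&(hsv[...,2]>185)&(hsv[...,1]<40)&(z>.01),"rods")
    print(n,"bench z",np.nanmedian(z[(abs(P[...,0]-.45)<.05)&(abs(P[...,1]-.12)<.04)]))
E
```

```text
top tall [217, 175, 11, 12, 101] [557.  276.2] [19.8 16.2] 18.2 z [0.0752 0.0892 0.0928]
top tall [246, 207, 10, 22, 191] [487.1 219.1] [16.  40.6] 88.9 z [0.0763 0.0897 0.0927]
top tall [195, 222, 11, 22, 191] [457.1 316.7] [17.4 40.1] 85.0 z [0.0753 0.0895 0.0926]
top head [216, 178, 22, 17, 182] [553.8 275. ] [26.1 39.8] 17.5 z [0.0334 0.0386 0.0426]
top head [243, 205, 21, 28, 330] [487.1 219.3] [55.  40.5] 0.5 z [0.0349 0.0385 0.0417]
top head [196, 218, 21, 30, 261] [457.1 316.4] [40.3 55.4] 84.5 z [0.0339 0.0387 0.0431]
top wood [247, 207, 9, 22, 162] [487.1 218.6] [14.7 40.4] 88.6 z [0.0842 0.0902 0.0928]
top tray [359, 172, 112, 82, 3473] [ 504.6 -113. ] [226.8 160.3] 88.0 z [0.0129 0.0261 0.0324]
top rods [388, 186, 49, 21, 230] [ 538.6 -106.6] [  9.8 106.4] 22.2 z [0.0254 0.0288 0.0319]
top rods [395, 214, 46, 28, 230] [ 473.8 -117.3] [105.1  10. ] 61.7 z [0.0255 0.0289 0.0319]
top bench z 0.0016879984492711442
side tall [315, 151, 10, 11, 88] [556.1 275.4] [20.5 15.9] 22.0 z [0.0721 0.0828 0.092 ]
side tall [265, 152, 17, 11, 170] [456.2 313.8] [16.9 39.6] 84.6 z [0.0713 0.0826 0.0916]
side tall [291, 161, 19, 13, 201] [486.1 217. ] [17.4 41.1] 88.6 z [0.0708 0.0819 0.0912]
side head [263, 170, 24, 15, 210] [458.6 305. ] [63.8 32.5] 15.8 z [0.0289 0.039  0.0485]
side head [310, 170, 17, 14, 161] [552.3 273.5] [27.8 41.1] 20.8 z [0.0216 0.0378 0.0474]
side head [293, 180, 22, 17, 256] [488.5 211.4] [28.  52.9] 89.5 z [0.022  0.0382 0.0481]
side wood [291, 161, 21, 25, 398] [511.5 240.1] [102.9  36.7] 40.9 z [0.0454 0.0696 0.0905]
side tray [314, 218, 148, 86, 5166] [ 504.1 -111.9] [229.8 161.8] 88.3 z [0.0128 0.0219 0.0312]
side rods [373, 236, 51, 22, 164] [ 536.3 -107.7] [  9.6 103.8] 22.8 z [0.0273 0.0291 0.0307]
side rods [364, 242, 6, 32, 160] [ 470.9 -120.1] [100.8   8. ] 61.3 z [0.0274 0.0294 0.0307]
side bench z 0.011033156861168403
```

arm_command(targets=[0,0,-14.4,-413,-212,40,-1,0,0,-14.4,-413,-212,40,-1,0,0,-14.4,-413,-212,40,-1,0,0,-14.4,-413,-212,40,-1,0,0,-14.4,-413,-212,40,-1,0,0,-14.4,-413,-212,40,-1,0,0,-14.4,-413,-212,40,-1,0,0,-14.4,-413,-212,40,-1,0,0,-14.4,-413,-212,40,-1,0,0,-14.4,-413,-212,40,-1,0,0,-14.4,-413,-212,40,-1,0,0,-14.4,-413,-212,40,-1,0,0,-14.4,-413,-212,40,-1,0,0,-14.4,-413,-212,40,-1,0,0,-14.4,-413,-212,40,-1,0,0,-14.4,-413,-212,40,-1])

```text
time: 1.7
tool_pos: [0.4862, 0.2198, 0.1657]
ee_rot: [3.141, 0.0, 3.131]
wrist_force: [0.0, -0.1, -0.2]
width: 0.0944
finger_force: 0.0
```

```bash
cat >> h.py <<'E'
from scipy.spatial.transform import Rotation as Ro
def wrist(name=None):
    o=robot.get_obs(); s=robot.snapshot("wrist")
    T=np.eye(4); T[:3,:3]=Ro.from_euler("xyz",o["ee_rot"]).as_matrix(); T[:3,3]=o["tool_pos"]
    if name: cv2.imwrite(f"pics/{name}.png",s["color"][...,::-1])
    return o,s,cloud(s,T@s["T_tool_cam"])
def rect(P,m,name):
    k,l,st,_=cv2.connectedComponentsWithStats(m.astype(np.uint8))
    for i in range(1,k):
        if st[i,4]<200: continue
        q=P[l==i]; r=cv2.minAreaRect((q[:,:2]*1000).astype(np.float32)); print(name,st[i].tolist(),np.round(r[0],1),np.round(r[1],1),round(r[2],1),"z",np.nanpercentile(q[:,2],[5,50,95]).round(4))
E
python3 - <<'E'
from h import *
o,s,P=wrist("w1"); print(o["time"],o["tool_pos"],np.degrees(o["ee_rot"]))
z=P[...,2]
rect(P,z>.07,"tall"); rect(P,(z>.03)&(z<.05),"head"); rect(P,(z>.012)&(z<.028),"tines"); print(s["T_tool_cam"].round(3).tolist())
E
```

```text
1.7 [0.48619657 0.21980474 0.16573958] [1.79985485e+02 2.48190422e-02 1.79420373e+02]
tall [174, 90, 49, 51, 1393] [412.3 128.3] [16.2 41.7] 48.1 z [0.0742 0.0887 0.0904]
tall [421, 142, 34, 54, 1329] [456.2 316.4] [15.9 42.2] 82.2 z [0.0733 0.0884 0.0904]
tall [308, 180, 20, 53, 973] [486.8 219.8] [15.7 40.8] 89.5 z [0.0797 0.0888 0.0905]
tall [0, 235, 640, 165, 53213] [474.9 219.5] [161.2  46.2] 89.4 z [0.2044 0.2791 0.287 ]
tall [371, 265, 29, 50, 874] [567.1 279.9] [42. 16.] 17.9 z [0.0747 0.0886 0.0903]
head [198, 75, 54, 75, 1505] [412.3 128. ] [40.  56.1] 47.9 z [0.0345 0.0376 0.0439]
head [394, 127, 54, 62, 1425] [456.2 316.6] [40.1 56. ] 83.3 z [0.0338 0.0375 0.0456]
head [297, 163, 42, 58, 1473] [487.3 219.9] [39.5 56.4] 88.4 z [0.0353 0.0375 0.0389]
head [351, 237, 51, 58, 1358] [566.8 279.7] [56.2 40. ] 18.0 z [0.0342 0.0375 0.0394]
tines [319, 75, 23, 27, 391] [392.9 233.9] [18.3 23. ] 27.3 z [0.0161 0.0172 0.0184]
tines [333, 76, 31, 88, 263] [421.6 249.6] [ 5.5 85.7] 71.8 z [0.0139 0.0154 0.0171]
tines [631, 104, 9, 35, 224] [425.8 529.3] [33.2  8.6] 13.5 z [0.0123 0.0157 0.0192]
tines [84, 132, 35, 151, 1500] [ 5.075e+02 -2.000e-01] [  5.  158.5] 88.9 z [0.0131 0.0204 0.0274]
tines [0, 156, 85, 10, 563] [457.6 -56. ] [87.5  8.6] 87.9 z [0.0123 0.0152 0.0174]
tines [0, 182, 91, 24, 712] [492.2 -56.2] [85.8 19.9] 82.8 z [0.0125 0.0167 0.0276]
tines [0, 216, 101, 37, 1430] [534.4 -70.6] [111.8  44.7] 88.0 z [0.0124 0.0161 0.0276]
tines [0, 267, 105, 11, 783] [577.8 -71.5] [124.1   2.3] 88.0 z [0.0129 0.0202 0.0272]
tines [314, 369, 150, 31, 4292] [736.3 305.2] [ 50.  185.2] 0.3 z [0.0171 0.0182 0.0194]
[[-0.0, -0.959, -0.284, 0.082], [1.0, -0.0, -0.0, -0.0], [0.0, -0.284, 0.959, -0.179], [0.0, 0.0, 0.0, 1.0]]
```

View pics/w1.png

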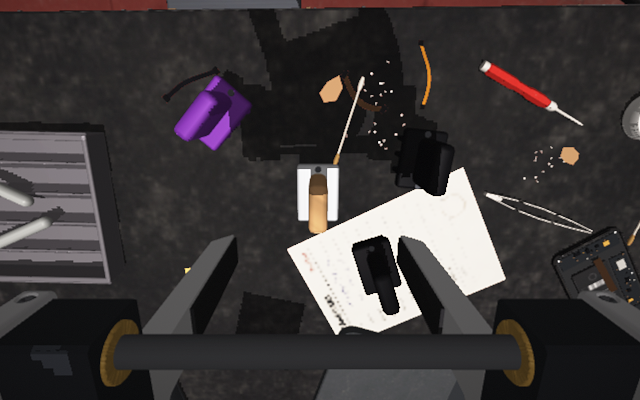

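The wrist view shows the aluminium rake between the fingers at about (318,200), at (487,220) mm with the yaw matched. The purple and black decoys are clear of the fingers.

arm_command(targets=[0,0,0,-1,0,30,-1,0,0,0,-1,0,60,-1,0,0,0,-1,0,80,-1,0,0,0,-1,0,100,-1,0,0,0,-1,0,110,-1,0,0,0,-1,0,120,-1,0,0,0,-1,0,120,-1,0,0,0,-1,0,120,1,0,0,0,-1,0,120,1,0,0,0,-1,0,120,1,0,0,0,-1,0,120,1,0,0,0,-1,0,120,1,0,0,0,-1,0,120,1,0,0,0,-1,0,120,1,0,0,0,-1,0,120,1,0,0,0,-1,0,120,1])

```text
time: 3.35
tool_pos: [0.4876, 0.2191, 0.0455]
ee_rot: [3.141, -0.0, 3.13]
wrist_force: [-0.6, -0.5, -0.2]
width: 0.0257
finger_force: 0.0
```

arm_command(targets=[0,0,0,0,0,0,1,0,0,0,0,0,0,1,0,0,0,0,0,0,1,0,0,0,0,0,0,1,0,0,0,0,0,0,1,0,0,0,0,0,0,1])

```text
time: 3.95
tool_pos: [0.4875, 0.2191, 0.0454]
ee_rot: [3.142, -0.0, 3.13]
wrist_force: [0.2, 0.1, -0.2]
width: 0.0163
finger_force: 30.0
```

arm_command(targets=[0,0,0,0,0,-30,1,0,0,0,0,0,-60,1,0,0,0,0,0,-80,1,0,0,0,0,0,-80,1,0,0,0.5,-2,-40,-80,1,0,0,0.5,-4,-80,-80,1,0,0,0.5,-6,-120,-80,1,0,0,0.5,-8,-160,-80,1,0,0,1,-10,-200,-80,1,0,0,1,-12,-240,-80,1,0,0,1,-14,-280,-80,1,0,0,1.4,-16,-320,-80,1,0,0,1.4,-18,-360,-80,1,0,0,1.4,-19,-390,-80,1,0,0,1.4,-19,-410,-80,1,0,0,1.4,-19,-417,-80,1,0,0,1.4,-19,-417,-80,1,0,0,1.4,-19,-417,-80,1])

```text
time: 5.75
tool_pos: [0.5015, -0.197, 0.1246]
ee_rot: [3.14, -0.001, 3.106]
wrist_force: [-0.1, -0.5, -2.6]
width: 0.016
finger_force: 30.0
```

```bash
python3 - <<'E'
from h import *
o,s,P=wrist("w2"); print(o["time"],o["tool_pos"],np.degrees(o["ee_rot"]),o["width"])
z=P[...,2]
hsv=cv2.cvtColor(s["color"],cv2.COLOR_RGB2HSV)
rect(P,(z>.27-.15)&(z<.2)&(P[...,1]<-.1),"rake?")
m=(z>.0275)&(z<.0325)
rect(P,m,"wall")
for lo in(-.23,-.13,-.08,-.05,-.02):
    q=P[(z>.0145)&(z<.019)&(abs(P[...,1]-lo)<.004)]; h,e=np.histogram(q[:,0],np.arange(.42,.6,.002)); print(lo,[(round(a,3),int(b)) for a,b in zip(e,h) if b>5])
# head of rake points
q=P[(abs(P[...,0]-o["tool_pos"][0])<.05)&(abs(P[...,1]-o["tool_pos"][1])<.04)&(z>.112)&(z<.125)]
print(len(q),cv2.minAreaRect((q[:,:2]*1000).astype(np.float32)), np.median(q[:,2]) if len(q) else 0)
E
```

```text
5.75 [ 0.50153553 -0.19696165  0.12463409] [ 1.79918900e+02 -6.88143204e-02  1.77975820e+02] 0.01599251432877077
rake? [266, 214, 102, 120, 7507] [ 499.7 -195.8] [38.3 37.5] 36.1 z [0.1344 0.1683 0.1941]
wall [282, 106, 282, 178, 5621] [ 504.5 -112.8] [226.3 159.3] 88.0 z [0.028  0.0294 0.0307]
wall [354, 133, 110, 61, 931] [ 472.  -118.5] [104.9   9.5] 61.2 z [0.0276 0.0283 0.0294]
wall [0, 140, 54, 147, 3614] [ 508.7 -451.5] [ 46.3 134.4] 73.7 z [0.028  0.0317 0.0324]
wall [365, 210, 112, 51, 791] [ 536.7 -106.9] [  9.  104.9] 22.4 z [0.0276 0.0284 0.0294]
-0.23 []
-0.13 [(np.float64(0.452), 6), (np.float64(0.454), 26), (np.float64(0.456), 13), (np.float64(0.484), 9), (np.float64(0.486), 22), (np.float64(0.488), 10), (np.float64(0.516), 7), (np.float64(0.518), 22), (np.float64(0.52), 7), (np.float64(0.574), 15)]
-0.08 [(np.float64(0.454), 11), (np.float64(0.456), 20), (np.float64(0.458), 12), (np.float64(0.518), 12), (np.float64(0.52), 17), (np.float64(0.55), 11), (np.float64(0.552), 21), (np.float64(0.576), 18)]
-0.05 [(np.float64(0.456), 20), (np.float64(0.458), 17), (np.float64(0.488), 18), (np.float64(0.49), 18), (np.float64(0.52), 10), (np.float64(0.522), 10), (np.float64(0.552), 20), (np.float64(0.554), 10), (np.float64(0.578), 22)]
-0.02 [(np.float64(0.456), 7), (np.float64(0.458), 23), (np.float64(0.46), 11), (np.float64(0.488), 9), (np.float64(0.49), 17), (np.float64(0.492), 10), (np.float64(0.52), 9), (np.float64(0.522), 20), (np.float64(0.552), 13), (np.float64(0.554), 19), (np.float64(0.578), 18)]
2002 ((485.8555603027344, -197.47879028320312), (40.17673110961914, 26.027381896972656), 89.76799011230469) 0.11680979062951066
```

View pics/w2.png

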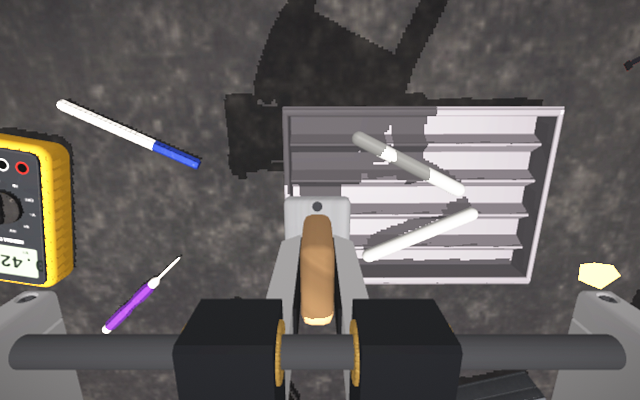

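The wrist view shows the rake over the -x end of the tray and the rods at about (408,162) and (420,235). The measured tray centre is (504.5,-112.8) mm at 88.0°, so the rake is on the middle line at tray x of about -84 mm. Next I lower it 60 mm so the feet sit about 2 mm above the crests, then comb.

arm_command(targets=[0,0,0,0,0,15,1,0,0,0,0,0,30,1,0,0,0,0,0,42,1,0,0,0,0,0,52,1,0,0,0,0,0,57,1,0,0,0,0,0,60,1,0,0,0,0,0,60,1,0,0,0,0,0,60,1])

```text
time: 6.6
tool_pos: [0.5023, -0.1983, 0.066]
ee_rot: [-3.141, 0.001, 3.106]
wrist_force: [-0.1, 0.6, -1.6]
width: 0.0153
finger_force: 30.0
```

arm_command(targets=[0,0,0,0,5,0,1,0,0,0,0,10,0,1,0,0,0,0,15,0,1,0,0,0,0,20,0,1,0,0,0,0,25,0,1,0,0,0,0,30,0,1,0,0,0,0,35,0,1,0,0,0,0,40,0,1,0,0,0,0,45,0,1,0,0,0,0,50,0,1,0,0,0,0,55,0,1,0,0,0,0,60,0,1,0,0,0,0,65,0,1,0,0,0,0,70,0,1,0,0,0,0,75,0,1,0,0,0,0,80,0,1])

```text
time: 8.2
tool_pos: [0.5048, -0.1177, 0.0655]
ee_rot: [3.142, 0.0, 3.106]
wrist_force: [1.1, 0.0, -1.1]
width: 0.0157
finger_force: 30.0
```

```bash
cat > rods.py <<'E'
from h import *
import sys
o,s,P=wrist(sys.argv[1]); print(o["time"],o["tool_pos"],np.degrees(o["ee_rot"]),o["width"],o["wrist_force"])
hsv=cv2.cvtColor(s["color"],cv2.COLOR_RGB2HSV); z=P[...,2]
a=np.radians(88); c=np.array([.5045,-.1128]); d=P[...,:2]-c
Q=np.stack([d@[np.cos(a),np.sin(a)],d@[-np.sin(a),np.cos(a)],z],-1)
ins=(abs(Q[...,0])<.106)&(abs(Q[...,1])<.07)
for lo,hi in((.0195,.033),(.0135,.0166)): rect(Q,ins&(z>lo)&(z<hi),f"{lo}")
E
python3 rods.py w3
```

```text
8.2 [ 0.50475665 -0.11774757  0.06547727] [1.79998084e+02 5.19630963e-03 1.77939959e+02] 0.015683324593815953 [ 1.08631043  0.0387489  -1.11981673]
0.0195 [241, 137, 147, 80, 2697] [-6.1 33. ] [ 12.1 109. ] 63.4 z [0.0241 0.0276 0.0292]
0.0195 [355, 231, 51, 32, 838] [ 40. -17.] [37.4 11.7] 23.7 z [0.0228 0.0274 0.0292]
0.0135 [172, 148, 82, 10, 433] [-77.8  48.6] [ 6.4 55.9] 90.0 z [0.0137 0.0153 0.0165]
0.0135 [280, 148, 199, 10, 1049] [37.5 48.5] [  6.4 136.7] 90.0 z [0.0137 0.0152 0.0165]
0.0135 [177, 193, 156, 9, 598] [-50.   16.5] [111.1   6. ] 0.1 z [0.0137 0.0153 0.0164]
0.0135 [372, 192, 101, 9, 497] [70.  16.7] [71.8  6. ] 0.4 z [0.0138 0.0151 0.0165]
0.0135 [182, 234, 103, 8, 465] [-67.7 -14.7] [75.7  5.2] 0.1 z [0.0137 0.0154 0.0165]
0.0135 [405, 234, 63, 8, 294] [ 83.  -15.2] [ 5.9 46. ] 89.8 z [0.0136 0.015  0.0165]
0.0135 [187, 272, 85, 8, 389] [-73.5 -46.5] [ 5.2 65.1] 89.8 z [0.0137 0.0152 0.0165]
0.0135 [362, 272, 100, 8, 461] [ 67.5 -46.9] [76.3  5.3] 0.5 z [0.0137 0.0153 0.0165]
```

View pics/w3.png

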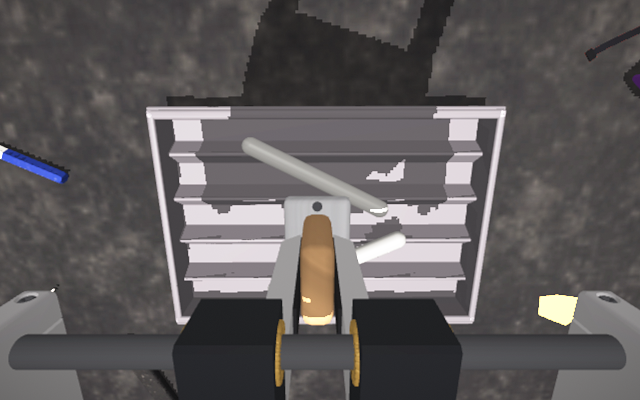

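The wrist view shows the rake at mid-tray, near (318,240), just reaching the rods, which are still askew at (315,178) and (380,247). The ribs put the rake about 1 mm off the middle line, so I correct that and continue.

arm_command(targets=[0,0,0,0.5,5,0.5,1,0,0,0,1,10,1,1,0,0,0,1,15,1,1,0,0,0,1,20,1,1,0,0,0,1,25,1,1,0,0,0,1,30,1,1,0,0,0,1,35,1,1,0,0,0,1,40,1,1,0,0,0,1,45,1,1,0,0,0,1,50,1,1,0,0,0,1,55,1,1,0,0,0,1,60,1,1,0,0,0,1,65,1,1,0,0,0,1,70,1,1,0,0,0,1,75,1,1,0,0,0,1,80,1,1,0,0,0,1,84,1,1,0,0,0,1,84,1,1,0,0,0,1,84,1,1])

```text
time: 10.15
tool_pos: [0.5067, -0.0341, 0.0645]
ee_rot: [-3.141, 0.0, 3.106]
wrist_force: [0.1, -0.3, -0.7]
width: 0.0158
finger_force: 30.0
```

```bash
python3 rods.py w4
```

```text
10.15 [ 0.5067497 -0.0341095  0.0644601] [-1.79991553e+02  7.17205639e-04  1.77958250e+02] 0.015826113390593644 [ 0.14409428 -0.30286701 -0.72359174]
0.0135 [49, 150, 309, 10, 1665] [ 0.  48.3] [  6.4 212. ] 89.9 z [0.0137 0.0153 0.0165]
0.0135 [125, 166, 153, 24, 1800] [-3.5 31.5] [ 10.7 107.1] 85.9 z [0.0137 0.0151 0.0163]
0.0135 [59, 194, 228, 10, 1094] [-24.7  16.6] [161.8   6.8] 0.0 z [0.0137 0.0152 0.0165]
0.0135 [68, 235, 217, 9, 1033] [-26.1 -14.9] [  6.6 159.8] 89.9 z [0.0137 0.0151 0.0165]
0.0135 [156, 248, 123, 19, 1273] [  2.3 -30.2] [93.9 10.5] 3.5 z [0.0138 0.0151 0.0162]
0.0135 [77, 274, 195, 8, 872] [-31.6 -46.8] [  5.6 148.7] 89.9 z [0.0137 0.0153 0.0165]
```

View pics/w4.png

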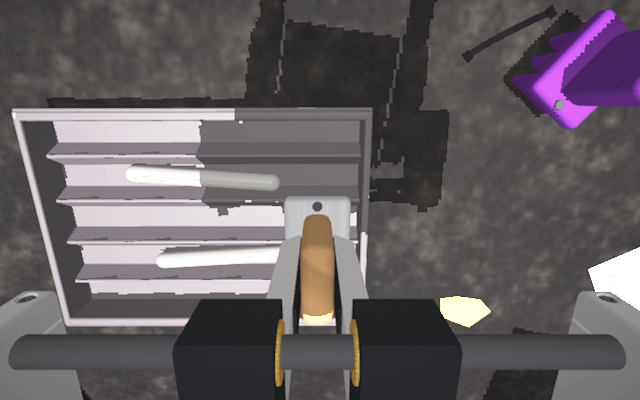

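The wrist view shows both rods down in the grooves at (205,178) and (220,257). Their tops are at about 16 mm, so their middles are at about 10 mm. Next I lift the rake clear and return it to the open bench.

arm_command(targets=[0,0,0,0,0,-20,1,0,0,0,0,0,-45,1,0,0,0,0,0,-65,1,0,0,0,0,0,-65,1,0,0,0,4,30,-65,1,0,0,0,8,60,-65,1,0,0,0,12,95,-65,1,0,0,0,16,130,-65,1,0,0,0,20,165,-65,1,0,0,0,24,200,-65,1,0,0,0,28,225,-65,1,0,0,0,28,238,-65,1,0,0,0,28,238,-65,1,0,0,0,28,238,-40,1,0,0,0,28,238,-20,1,0,0,0,28,238,0,1,0,0,0,28,238,10,1,0,0,0,28,238,14,1,0,0,0,28,238,16,1,0,0,0,28,238,16,1])

```text
time: 12.2
tool_pos: [0.488, 0.2045, 0.0492]
ee_rot: [3.141, 0.001, 3.105]
wrist_force: [0.4, -0.1, -0.4]
width: 0.0156
finger_force: 30.0
```

arm_command(targets=[0,0,0,0,0,1,1,0,0,0,0,0,2,1,0,0,0,0,0,3,1,0,0,0,0,0,3.5,1,0,0,0,0,0,3.5,1,0,0,0,0,0,3.5,1])

```text
time: 12.8
tool_pos: [0.4875, 0.2048, 0.0454]
ee_rot: [3.141, 0.0, 3.106]
wrist_force: [-0.2, -0.1, 1.3]
width: 0.0156
finger_force: 30.0
```

arm_command(targets=[0,0,0,0,0,0,0.4,0,0,0,0,0,0,0,0,0,0,0,0,0,-0.5,0,0,0,0,0,0,-1,0,0,0,0,0,0,-1,0,0,0,0,0,0,-1,0,0,0,0,0,0,-1,0,0,0,0,0,0,-1,0,0,0,0,0,0,-1,0,0,0,0,0,0,-1])

```text
time: 13.8
tool_pos: [0.4873, 0.2047, 0.045]
ee_rot: [3.141, 0.0, 3.106]
wrist_force: [-0.0, -0.1, -0.1]
width: 0.0921
finger_force: 0.0
```

arm_command(targets=[0,0,0,0,0,-15,-1,0,0,0,0,0,-35,-1,0,0,0,0,0,-60,-1,0,0,0,0,0,-90,-1,0,0,0,0,0,-120,-1,0,0,0,0,0,-150,-1,0,0,0,0,0,-150,-1,0,0,0,0,0,-150,-1])

```text
time: 14.6
tool_pos: [0.4875, 0.2048, 0.1953]
ee_rot: [3.141, 0.001, 3.106]
wrist_force: [-0.2, 0.7, -0.0]
width: 0.0938
finger_force: 0.0
```

```bash
python3 rods.py w5; python3 - <<'E'
from h import *
o,s,P=wrist("w6"); z=P[...,2]; n=np.hypot(P[...,0]-.487,P[...,1]-.205)<.06
rect(P,n&(z>.07)&(z<.1),"grip"); rect(P,n&(z>.03)&(z<.05),"head")
s=robot.snapshot("side"); P=cloud(s); a=np.radians(88); d=P[...,:2]-[.504,-.1128]
cv2.imwrite("pics/side1.png",cv2.resize(s["color"][130:330,230:480,::-1],(750,600)))
E
```

```text
14.6 [0.48754564 0.20477639 0.19525374] [1.79971054e+02 7.02832426e-02 1.77942757e+02] 0.09381894776085983 [-1.82402195e-01  7.33821096e-01 -1.57832440e-04]
0.0135 [0, 159, 90, 6, 285] [20.  48.7] [ 5.7 97.2] 89.9 z [0.0136 0.0151 0.0164]
0.0135 [0, 171, 78, 14, 581] [ 7.6 30.9] [10.7 86. ] 85.9 z [0.0137 0.0151 0.0163]
0.0135 [0, 187, 124, 6, 408] [30. 17.] [  6.1 139.2] 89.9 z [0.0136 0.0149 0.0165]
0.0135 [0, 214, 128, 6, 400] [ 25.9 -15.1] [145.6   6.2] 0.0 z [0.0136 0.0153 0.0165]
0.0135 [7, 222, 91, 14, 619] [  9.3 -29.8] [106.2  10.6] 3.9 z [0.0137 0.0151 0.0164]
0.0135 [0, 240, 133, 5, 376] [ 22.4 -46.4] [  5. 155.] 89.9 z [0.0138 0.0153 0.0165]
grip [308, 173, 18, 48, 808] [486.8 203.7] [15.5 41. ] 87.7 z [0.0814 0.0889 0.0905]
head [298, 158, 39, 53, 1283] [486.7 204. ] [39.7 55.4] 87.1 z [0.0352 0.0375 0.0391]
```

View pics/side1.png

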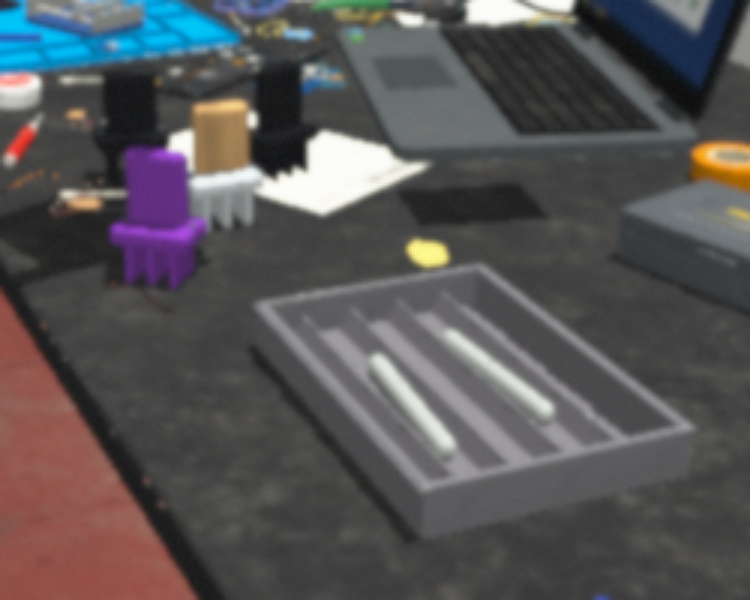

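The side crop shows both rods flat in their grooves, at (412,405) and (498,375). The rake stands upright on its tines at about (222,165) and the gripper is clear of it.

```bash
python3 -c "
from bench import robot
print(robot.close_job())"
```

```text
the job is handed in; nothing more can be done
None
```

I combed both rods down with the aluminium rake until they lay flat in their grooves, stood the rake back upright on the open bench and let go, then handed the job in at about 15 s; no verdict came back.

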